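# Tare the dye scale through its key well

### The job

Zero the bench scale with the bowl standing on its pan: push the sliding key cover all the way to its other end so that the round well is open, reach into the round well with closed fingertips and hold the sunken tare key all the way down for about a second, then let it up and push the cover fully back over the round well. Nothing is to be picked up: do not press the square key, and do not lift or shift the bowl or the things standing beside the scale.

Things in the scene. Friction and masses are not known exactly. Their poses are not given: they have to be found in the camera images.
- scale: White bench scale, fixed and level, 218 (its x) x 206 (its y) x 60 mm high, turned up to 0.3 rad. Origin: centre of its underside, table height; z up, x from the key channel (near the robot) to the pan. Key channel along y at x = -60 mm: flat deck 48 mm above the table, 78 mm wide between two walls 6 mm thick (tops 60 mm above the table), ends open at y = +-103 mm. The cover hides one of its two wells.
- round_well (a point): Centre of the mouth of the round well, level with the deck (48 mm above the table), at scale x -60, y +46 mm. The well is 48 mm in diameter. In it, 18 mm below the mouth, lies the flat top of the round tare key (38 mm in diameter); the key goes down 5 mm more.
- square_well (a point): Centre of the mouth of the square well, level with the deck, at scale x -60, y -46 mm. 46 x 46 mm, with a square key (36 x 36 mm) 18 mm below the mouth. Leave that key alone.
- cover (a joint): Grey sliding cover, a block 92 mm long (y), 76 mm wide, filling the channel. 0 = fully over the round well (scale y 0 to +92 mm); grows along the scale's -y to 0.092 m, over the square well (y -92 to 0 mm). Starts at 0 to 0.02, slides with about 1.2 N, stays where left, a stop at each end. Push it by its upright end faces: +y face to open, -y face to close.
- cover_top (a point): Centre of the top of the sliding cover (moves with it), 46 mm from each end face; the top is 64.5 mm above the table, 16.5 mm above the deck.
- round_key (a joint): How far the round tare key is pressed, m: 0 = up, 0.005 = all the way down. Springs back; starts to move at 1.2 N and is fully down at 4.2 N.
- square_key (a joint): How far the square key is pressed, m: 0 = up, 0.005 = down; same spring. To be left alone.
- pan (a point): Centre of the top of the round steel weighing pan, 112 mm in diameter, 51 mm above the table, at x = +55 mm of the scale.
- steel_bowl: Shallow bowl of dye, 99 mm wide and 38 mm high, standing loose on the pan (its rim 89 mm above the table). Origin at the centre of its underside. Stays on the pan.
- white_jar: Loose white screw-top jar, 60 mm wide, 74 mm high, standing on the table at the scale's +y side, beside the pan. Origin at the centre of its underside. Stays.
- thread_spool: Loose small spool of thread, 30 mm wide, 42 mm high, standing on the table at the scale's -y side. Origin at the centre of its underside. Stays.
- carved_block: Loose carved wooden printing block, 60 x 65 x 34 mm, on the table at the scale's -y side, beside the pan. Origin at the centre of its underside. Stays.

How it is judged (in metres and radians):
On the way, in this order (a step that is already met when the one before it is completed fails the run):
1. the cover is pushed over to its other end: at least 80 of its 92 mm (value of joint cover above 0.08 m), for 0.1 s.
2. with the cover open, the fingers hold the round key at least 3.5 of its 5 mm down for half a second (value of joint round_key above 0.0035 m and contact force between the fingers and round_key above 0.5 N and value of joint cover above 0.07 m), for 0.5 s.
At the end, for the whole second after the job is handed in: The cover is back over the round well (within 8 mm of fully closed), both keys are up, and the bowl stands at rest on the pan within 25 mm of its middle (value of joint cover below 0.008 m and value of joint each of round_key, square_key below 0.001 m and horizontal distance between steel_bowl and pan below 0.025 m and linear speed of steel_bowl below 0.01 m/s); the robot touches nothing.
It fails at once if the square key is pressed more than 2 mm (value of joint square_key above 0.002 m).
It fails at once if the bowl is moved more than 12 mm or tipped (distance of steel_bowl from where it was at the start of the episode above 0.012 m or angle between steel_bowl's own z axis and vertical above 0.3 rad).
It fails at once if a thing beside the scale is moved more than 15 mm or tipped (distance of any of white_jar, thread_spool, carved_block from where it was at the start of the episode above 0.015 m or angle between any of white_jar, thread_spool, carved_block's own z axis and vertical above 0.3 rad).
It also fails if it takes over 56 s, if anything falls off the work surface, if the arm or the gripper's body presses on something with over 40 N, if the wrist force passes 120 N, or if a joint passes its speed limit or range.

### The arm

A 7-joint arm with a two-finger parallel gripper is mounted at the origin on a cart in front of the work surface, level with it; the furniture and walls round the work are solid. World frame = base frame: x ahead of the robot, y to its left, z up, the work surface at z = 0. Lengths are in m, angles in degrees, forces in N, time in s.
With the tool pointing down it reaches from about 0.425 to 0.875 m from the base axis. Payload 4.7 kg.
Tool frame: the origin (TCP) lies midway between the tips of the shut fingers; the grasp point (between the pads) lies 19 mm behind it; z points along the fingers, y is the line along which they close (so a half turn about z gives the same grasp; the last joint's range is limited). The gripper opens to 87 mm and grips with 3 to 60 N. Pads are 19 mm wide; open, the fingers measure 117 mm over their backs; the gripper's body (75 mm by 190 mm) begins 51 mm behind the grasp point.
Start: joints at [77.699, 18.392, -4.016, 83.108, 1.295, 78.541, -3.26], TCP at [0.147, -0.633, 0.223] pointing down, gripper open.
Joint ranges: [-163.93, 163.93], [-17.29, 119.83], [-79.2, 71.16], [3.27, 140.29], [-89.18, 269.18], [5.43, 117.66], [-154.24, 154.24]. Speed limits (degrees/s): [147.25, 147.25, 180, 180, 180, 180, 180].

### API

Orientations are given as [roll, pitch, yaw] about the fixed x, y, z axes, in that order (R = Rz(yaw) Ry(pitch) Rx(roll)).
In Python, from cell import env gives the robot as it stands. The module is installed in compiled form; this text tells all that it offers.
- The arm moves only by the tool send_rows, never from a script. Its argument "series" is a list of rows, each an object with "travel": the shift along the tool's x, y, z in cm, a list of three; "dr": the turn, a rotation vector about the tool's x, y, z in degrees, a list of three; "claw": the finger opening in cm, from 0 to 8.7. In form: [{"travel": [tx, ty, tz], "dr": [wx, wy, wz], "claw": claw}, ...]. A call has 1 to 12 rows; each row is the pose to reach, as a shift and turn from the pose commanded when the call began, along the tool's axes at that moment; what a row does not reach only later rows make up. A row lasts 1/12 s, in which the tool goes at most 41.7 mm and 7.16 degrees, less where a joint would pass 70% of its speed; a pose out of reach is approached as far as the arm can. A call with a gripper value outside its range is refused whole. The fingers move at their own pace and stop on an object; "grip_force" is the grip in N (left out, the last holds). Time passes only in rows, so rows that repeat a pose let the fingers close. It gives the time, the measured TCP pose, the force and the opening at its end, in the units of the state.
- env.get_obs(): the state, without advancing time (a new reading comes with each control period).
- env.read_camera(name): name is "side" or "top"; returns the picture (420x560x3 uint8, blue, green, red); there is no depth.
- env.calibration(name): a dict with "fx", "fy", "cx", "cy" (pixels), "distortion" ([k1, k2, p1, p2, k3] as OpenCV has them; the pictures are not rectified), "cam_to_world" (4x4, takes a point from camera to world coordinates). Camera axes: x right, y down, z forward; pixel columns grow to the right and rows downward; lengths in m; the calibration is good to about 2 mm. A picture is of the moment at which its call begins. calibration takes no time and is no camera call.
- env.sign_off(): hands the job in, once; it reports no verdict.
The state is a dict: "time_s": time; "qpos": joint angles; "joint_velocities": joint speeds; "effort": joint torques, N m; "tool_pos": TCP position; "tool_rot": TCP orientation; "force": force on the tool from outside, world axes, zero at the start; "wrist_torque": the same for the moment, N m; "grip_width": finger opening in m.
Only numpy, scipy, OpenCV 4.12 (cv2) and the standard library are available. Lean on these libraries where they do the work, as an engineer would, in place of code of your own. Each camera call takes 0.05 s, during which the arm holds its last target. There are 200 camera calls.

## Working session

There is one attempt and no reset: what is moved stays moved. The work goes in short steps, Python scripts to look and compute and a tool call to move; the robot and the scene stay as the last step left them, time stands still between calls to the robot, and variables do not carry over. Pictures are saved under pics/ and viewed, on a budget of 10 in all, crops included, one or two more only if the job needs it, and the job is handed in when it is done.

Besides the shell and the picture viewer there is one more tool, called after "Call:" by a JSON object that holds its "fn" and its "kwargs", one argument or row to a line. send_rows: Moves the arm, as the interface text tells. Its arguments: {"type":"object","properties":{"series":{"type":"array"},"grip_force":{"type":"number"}},"required":["series"]}

```bash
mkdir -p pics
python3 - <<'E'
from cell import env
import cv2
for n in("top","side"):
    cv2.imwrite(f"pics/{n}0.png",env.read_camera(n))
    c=env.calibration(n);print(n,{k:(v if k!='cam_to_world' else [list(map(lambda a:round(float(a),4),r)) for r in v]) for k,v in c.items()})
print(env.get_obs())
E
```

```text
top {'fx': 490.09926207950866, 'fy': 490.09926207950866, 'cx': 277.5823504135963, 'cy': 214.99580714193053, 'distortion': array([-0.13330415,  0.        ,  0.        ,  0.        ,  0.        ]), 'cam_to_world': [[-0.0116, -0.9807, 0.1952, 0.4276], [-0.9998, 0.0077, -0.0206, -0.1929], [0.0187, -0.1954, -0.9806, 0.9766], [0.0, 0.0, 0.0, 1.0]]}
side {'fx': 468.50433193498185, 'fy': 468.50433193498185, 'cx': 285.71512600325417, 'cy': 216.36695386160616, 'distortion': array([0.00615401, 0.        , 0.        , 0.        , 0.        ]), 'cam_to_world': [[0.9999, -0.0028, -0.012, 0.6081], [0.0068, -0.6863, 0.7273, -0.8299], [-0.0103, -0.7274, -0.6862, 0.6322], [0.0, 0.0, 0.0, 1.0]]}
{'time_s': 0.1, 'qpos': array([77.69927969, 18.4348579 , -4.01575556, 83.16662517,  1.29714386,
       78.54230402, -3.26035553]), 'joint_velocities': array([-0.00580208, -0.05379826, -0.01218817, -0.14150393, -0.00153999,
       -0.00972646, -0.0033808 ]), 'effort': array([ 7.85906559e-04, -4.92570913e+01, -4.05835602e-01, -3.13398778e+01,
       -6.43277331e-02,  3.94712971e-02,  6.31667535e-05]), 'tool_pos': array([ 0.1472471 , -0.63259545,  0.2215817 ]), 'tool_rot': array([-1.79901566e+02,  7.50255994e-03,  1.31105776e+01]), 'force': array([0.05233536, 0.06730172, 0.64557237]), 'wrist_torque': array([0.02991462, 0.02788917, 0.00021545]), 'grip_width': 0.08706479120954697}
```

View pics/top0.png

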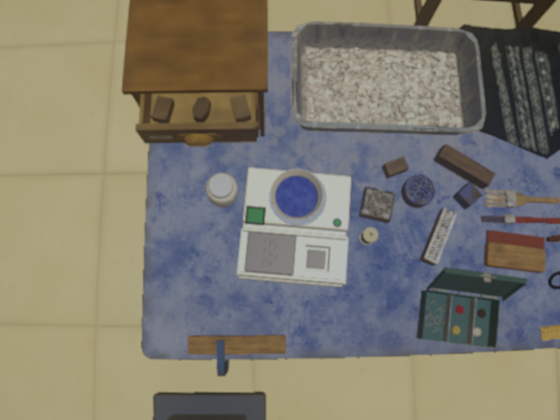

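View pics/side0.png

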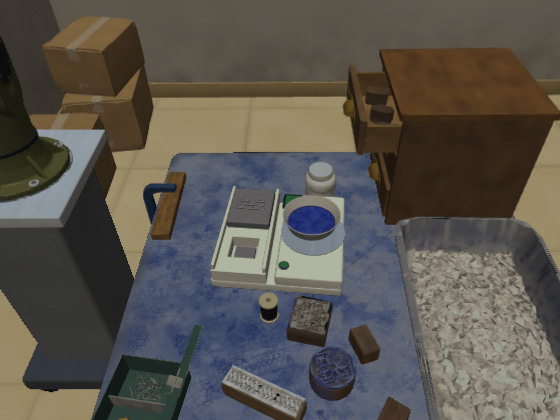

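The top view shows the scale at about (297,225). The grey cover is at (271,254), to the left (+y), with the square well at (316,259), the bowl at (297,196), the jar at (221,188), the spool at (370,236) and the carved block at (377,204).

```bash
cat > h.py <<'E'
from cell import env
import cv2, numpy as np
def ray(n,px,z):
    c=env.calibration(n);K=np.array([[c['fx'],0,c['cx']],[0,c['fy'],c['cy']],[0,0,1]])
    u=cv2.undistortPoints(np.array(px,float).reshape(-1,1,2),K,c['distortion']).reshape(-1,2)
    T=np.array(c['cam_to_world']);d=np.c_[u,np.ones(len(u))]@T[:3,:3].T
    return T[:3,3]+d*((z-T[2,3])/d[:,2])[:,None]
def cover(im,win):
    x0,y0,x1,y1=win;s=im[y0:y1,x0:x1].astype(int)
    m=((s.max(2)<150)&(s.max(2)-s.min(2)<35)).astype(np.uint8)
    m=cv2.morphologyEx(m,cv2.MORPH_OPEN,np.ones((5,5)))
    m=cv2.morphologyEx(m,cv2.MORPH_CLOSE,np.ones((7,7)))
    c=max(cv2.findContours(m,0,2)[0],key=cv2.contourArea)
    return c.reshape(-1,2)+[x0,y0]
E
python3 - <<'E'
from h import *
for n,win in(("top",(236,225,355,290)),("side",(205,180,285,270))):
    im=cv2.imread(f"pics/{n}0.png");c=cover(im,win)
    w=ray(n,c,0.0645)[:,:2]*1000
    r=cv2.minAreaRect(w.astype(np.float32));print(n,cv2.boundingRect(c),r,cv2.boxPoints(r).round(1).tolist())
    h=cv2.resize(im[150:300,180:380],None,fx=3.5,fy=3.5,interpolation=cv2.INTER_CUBIC);cv2.drawContours(h,[((c-[180,150])*3.5).astype(int)],-1,(0,0,255),1)
    cv2.imwrite(f"pics/{n}z.png",h)
a=cv2.imread("pics/topz.png");b=cv2.imread("pics/sidez.png");cv2.imwrite("pics/z.png",cv2.resize(np.vstack([a,b]),None,fx=.57,fy=.57))
E
```

```text
top (236, 231, 99, 59) ((523.68212890625, -224.97174072265625), (181.9391632080078, 108.709716796875), 89.35212707519531) [[468.29998779296875, -315.29998779296875], [577.0, -316.6000061035156], [579.0999755859375, -134.60000610351562], [470.3999938964844, -133.39999389648438]]
side (205, 180, 80, 50) ((518.2185668945312, -192.525634765625), (133.67312622070312, 153.65911865234375), 89.67060089111328) [[441.0, -258.8999938964844], [594.7000122070312, -259.79998779296875], [595.4000244140625, -126.0999984741211], [441.79998779296875, -125.19999694824219]]
```

View pics/topz.png

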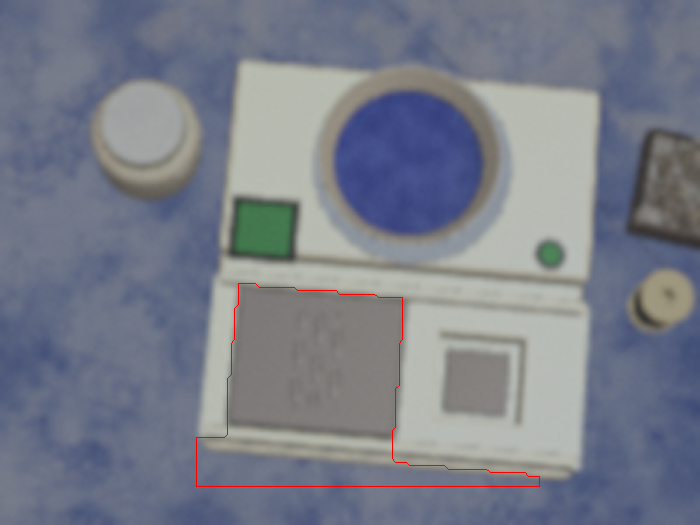

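The zoomed view shows the cover top at full-image corners of about (248,231), (294.5,235), (292,274.5) and (245.5,271). The mask leaked at the bottom wall, so I'll tighten it.

Run:
```python
from h import *
def rep(nm,w):
    r=cv2.minAreaRect((w*1000).astype(np.float32));print(nm,[np.round(t,1) for t in r])
im=cv2.imread("pics/top0.png");s=im.astype(int)
g=((s.max(2)<160)&(s[...,0]<=s[...,2]+10)&(s.max(2)-s.min(2)<30)).astype(np.uint8)
k=np.zeros_like(g);k[226:275,238:300]=1
m=cv2.morphologyEx(g*k,cv2.MORPH_OPEN,np.ones((7,7)))
c=max(cv2.findContours(m,0,2)[0],key=cv2.contourArea).reshape(-1,2)
print(cv2.boundingRect(c));rep("cover",ray("top",c,.0645)[:,:2])
z=lambda p:(np.array(p)+.5)/3.5-.5+[180,150]
P=ray("top",z([(240,284),(403,298),(393,437),(230,424)]),.0645);rep("hand",P[:,:2]);print(P.round(4))
# scale top corners: far edge z=.045-.06 unknown; near wall outer-top corners z=.06
print(ray("top",z([(203,437),(575,470),(587,306),(215,277)]),.06).round(4))
print("sq key",ray("top",z([(478,383)]),.03), "pan bowl rim",ray("top",z([(409,155)]),.089),"jar",ray("top",z([(142,123)]),.074),"spool",ray("top",z([(668,298)]),.042))
```

```text
(245, 231, 51, 44)
cover [array([ 537.3, -197.3]), array([92.4, 79.2]), np.float64(84.7)]
hand [array([ 537.7, -197. ]), array([88.1, 75.5]), np.float64(84.9)]
[[ 0.5792 -0.1564  0.0645]
 [ 0.5708 -0.2441  0.0645]
 [ 0.4962 -0.2375  0.0645]
 [ 0.5039 -0.1511  0.0645]]
[[ 0.4975 -0.1365  0.06  ]
 [ 0.4776 -0.3348  0.06  ]
 [ 0.5662 -0.3444  0.06  ]
 [ 0.5839 -0.1427  0.06  ]]
sq key [[ 0.5281326  -0.28689096  0.03      ]] pan bowl rim [[ 0.64401729 -0.24739059  0.089     ]] jar [[ 0.66664614 -0.10351423  0.074     ]] spool [[ 0.57290403 -0.39302138  0.042     ]]
```

View pics/sidez.png

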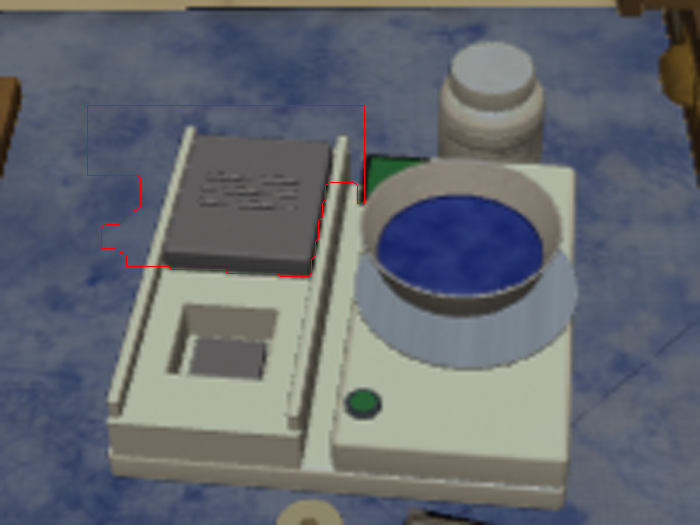

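Call:
{"fn": "send_rows", "kwargs": {
  "series": [
    {"travel": [3, -2.5, 0], "dr": [0, 0, 3], "claw": 0},
    {"travel": [6, -5, 0], "dr": [0, 0, 6], "claw": 0},
    {"travel": [9, -7.5, 0], "dr": [0, 0, 9], "claw": 0},
    {"travel": [12, -10, 0], "dr": [0, 0, 12], "claw": 0},
    {"travel": [15, -12.5, 0], "dr": [0, 0, 15], "claw": 0},
    {"travel": [18, -15, 0], "dr": [0, 0, 18.4], "claw": 0},
    {"travel": [21, -17.5, 0], "dr": [0, 0, 18.4], "claw": 0},
    {"travel": [24, -20, 0], "dr": [0, 0, 18.4], "claw": 0},
    {"travel": [27, -22.5, 0], "dr": [0, 0, 18.4], "claw": 0},
    {"travel": [30, -25, 0], "dr": [0, 0, 18.4], "claw": 0},
    {"travel": [30, -25, 0], "dr": [0, 0, 18.4], "claw": 0},
    {"travel": [30, -25, 0], "dr": [0, 0, 18.4], "claw": 0}
  ]
}}

```text
time_s: 1.1
tool_pos: [0.3843, -0.3192, 0.2224]
tool_rot: [-180.0, 0.0, -5.0]
force: [-1.0, -0.8, -0.0]
grip_width: 0.0151
```

Call:
{"fn": "send_rows", "kwargs": {
  "series": [
    {"travel": [2, -3.1, 0], "dr": [0, 0, 0], "claw": 0},
    {"travel": [4, -6.2, 0], "dr": [0, 0, 0], "claw": 0},
    {"travel": [6, -9.3, 0], "dr": [0, 0, 0], "claw": 0},
    {"travel": [8, -12.4, 0], "dr": [0, 0, 0], "claw": 0},
    {"travel": [10, -15.6, 0], "dr": [0, 0, 0], "claw": 0},
    {"travel": [12, -18.8, 2], "dr": [0, 0, 0], "claw": 0},
    {"travel": [13, -20.9, 4], "dr": [0, 0, 0], "claw": 0},
    {"travel": [13.8, -21.9, 7], "dr": [0, 0, 0], "claw": 0},
    {"travel": [13.8, -21.9, 10], "dr": [0, 0, 0], "claw": 0},
    {"travel": [13.8, -21.9, 12], "dr": [0, 0, 0], "claw": 0},
    {"travel": [13.8, -21.9, 12], "dr": [0, 0, 0], "claw": 0},
    {"travel": [13.8, -21.9, 12], "dr": [0, 0, 0], "claw": 0}
  ]
}}

```text
time_s: 2.1
tool_pos: [0.5393, -0.1176, 0.1014]
tool_rot: [-180.0, 0.2, -5.4]
force: [-0.9, -0.1, 0.6]
grip_width: 0.0003
```

Run:
```python
from h import *
o=env.get_obs();print(o['time_s'],o['tool_pos'],o['tool_rot'],o['force'],o['grip_width'])
f=lambda n,x,y:cv2.resize(env.read_camera(n)[y:y+150,x:x+200],None,fx=2.9,fy=2.9,interpolation=cv2.INTER_CUBIC)[:, :400 if 0 else 580]
a=f("top",180,150);b=f("side",180,150)
cv2.imwrite("pics/p1.png",cv2.resize(np.hstack([a,b]),(800,300),interpolation=cv2.INTER_AREA))
```

```text
2.1 [ 0.53927665 -0.11762025  0.10143582] [-1.79988075e+02  1.74656565e-01 -5.40812004e+00] [-0.90270497 -0.08864209  0.63884556] 0.00034536213387059255
```

View pics/p1.png

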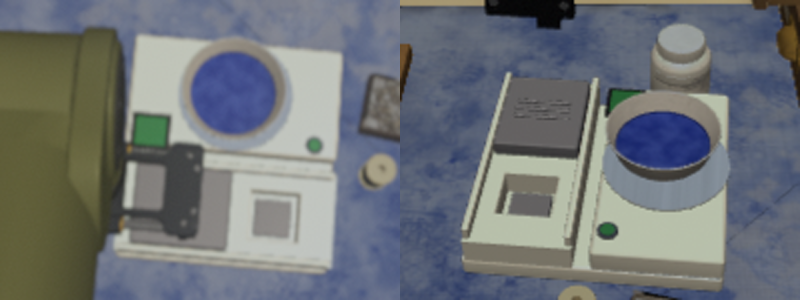

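The arm is at the +y end and the cover is untouched. The fingertip in the side view is at about (255,163), so I'll check it against the cover edge in the same view.

Run:
```python
from h import *
z=lambda p:(np.array(p)+.5)/3.5-.5+[180,150]
print("side cover",ray("side",z([(193,135),(330,142),(311,262),(166,255)]),.0645).round(4))
print("tip",ray("side",[(255,163)],.10))
print("side sqkey",ray("side",z([(263,340),(266,378)]),.03).round(4), "deck end -y",ray("side",z([(110,424),(302,436)]),.048).round(4))
```

```text
side cover [[ 0.5015 -0.1502  0.0645]
 [ 0.5756 -0.1565  0.0645]
 [ 0.5685 -0.2486  0.0645]
 [ 0.496  -0.2433  0.0645]]
tip [[ 0.53993212 -0.11893919  0.1       ]]
side sqkey [[ 0.5439 -0.2691  0.03  ]
 [ 0.5467 -0.2945  0.03  ]] deck end -y [[ 0.4778 -0.3387  0.048 ]
 [ 0.567  -0.346   0.048 ]]
```

Call:
{"fn": "send_rows", "kwargs": {
  "series": [
    {"travel": [0.3, 0, 2], "dr": [0, 0, 0], "claw": 0},
    {"travel": [0.3, 0, 4], "dr": [0, 0, 0], "claw": 0},
    {"travel": [0.3, 0, 4.7], "dr": [0, 0, 0], "claw": 0},
    {"travel": [0.3, 0, 4.7], "dr": [0, 0, 0], "claw": 0},
    {"travel": [0.3, 0, 4.7], "dr": [0, 0, 0], "claw": 0},
    {"travel": [0.3, 0, 4.7], "dr": [0, 0, 0], "claw": 0}
  ]
}}

```text
time_s: 2.7
tool_pos: [0.5447, -0.1169, 0.0573]
tool_rot: [180.0, -0.2, -5.3]
force: [0.3, -0.1, -0.0]
grip_width: 0.0005
```

Call:
{"fn": "send_rows", "kwargs": {
  "series": [
    {"travel": [0, 0, 0.3], "dr": [0, 0, 0], "claw": 0},
    {"travel": [0, 1, 0.3], "dr": [0, 0, 0], "claw": 0},
    {"travel": [-0.1, 2, 0.3], "dr": [0, 0, 0], "claw": 0},
    {"travel": [-0.1, 3, 0.3], "dr": [0, 0, 0], "claw": 0},
    {"travel": [-0.1, 4, 0.3], "dr": [0, 0, 0], "claw": 0},
    {"travel": [-0.1, 5, 0.3], "dr": [0, 0, 0], "claw": 0},
    {"travel": [-0.1, 6, 0.3], "dr": [0, 0, 0], "claw": 0},
    {"travel": [-0.1, 7, 0.3], "dr": [0, 0, 0], "claw": 0},
    {"travel": [-0.1, 8, 0.3], "dr": [0, 0, 0], "claw": 0},
    {"travel": [-0.1, 9, 0.3], "dr": [0, 0, 0], "claw": 0},
    {"travel": [-0.1, 9.8, 0.3], "dr": [0, 0, 0], "claw": 0},
    {"travel": [-0.1, 9.8, 0.3], "dr": [0, 0, 0], "claw": 0}
  ]
}}

```text
time_s: 3.7
tool_pos: [0.533, -0.217, 0.0524]
tool_rot: [179.9, -0.0, -5.5]
force: [0.6, -0.1, 0.6]
grip_width: 0.0005
```

Call:
{"fn": "send_rows", "kwargs": {
  "series": [
    {"travel": [0, 0.3, 0], "dr": [0, 0, 0], "claw": 0},
    {"travel": [0, 0.6, 0], "dr": [0, 0, 0], "claw": 0},
    {"travel": [0, 0.8, 0], "dr": [0, 0, 0], "claw": 0},
    {"travel": [0, 1.0, 0], "dr": [0, 0, 0], "claw": 0},
    {"travel": [0, 1.0, 0], "dr": [0, 0, 0], "claw": 0}
  ]
}}

```text
time_s: 4.12
tool_pos: [0.5324, -0.2241, 0.0524]
tool_rot: [180.0, 0.0, -5.3]
force: [-0.4, 0.5, -0.6]
grip_width: 0.0007
```

Run:
```python
from h import *
f=lambda n,x,y:cv2.resize(env.read_camera(n)[y:y+150,x:x+200],None,fx=4,fy=4,interpolation=cv2.INTER_CUBIC)
cv2.imwrite("pics/p2.png",f("side",180,150))
```

```text
(no output)
```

View pics/p2.png

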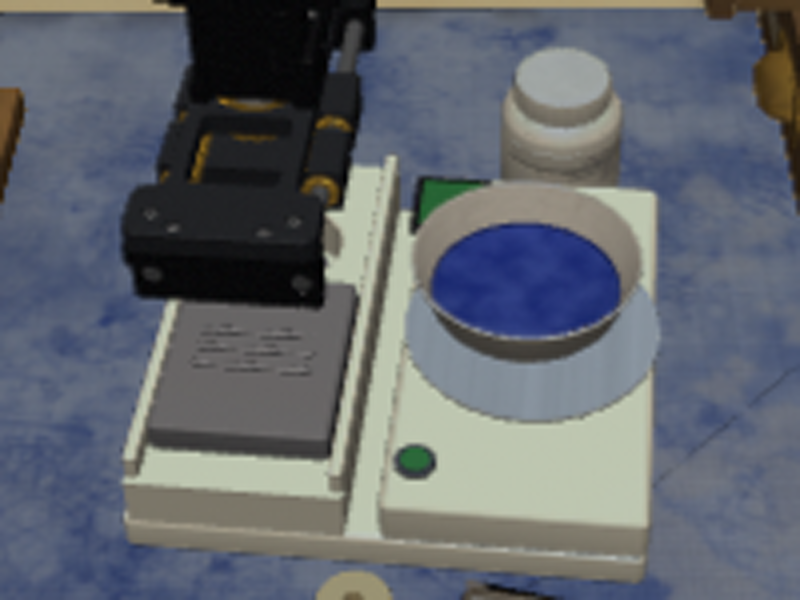

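The cover now lies over the square well. Its near top edge is at full-image (217,258) to (262,260). I'll push on to the stop.

Call:
{"fn": "send_rows", "kwargs": {
  "series": [
    {"travel": [0, 0.3, 0], "dr": [0, 0, 0], "claw": 0},
    {"travel": [0, 0.6, 0], "dr": [0, 0, 0], "claw": 0},
    {"travel": [0, 0.6, 0], "dr": [0, 0, 0], "claw": 0}
  ]
}}

```text
time_s: 4.42
tool_pos: [0.5319, -0.2303, 0.0525]
tool_rot: [-180.0, 0.0, -5.3]
force: [-0.3, 0.3, -0.6]
grip_width: 0.0007
```

Run:
```python
from h import *
p=ray("side",[(217,258),(262,260)],.0645);print(p,env.get_obs()['force'])
```

```text
[[ 0.48775992 -0.32576463  0.0645    ]
 [ 0.5607615  -0.33022435  0.0645    ]] [-0.26237189  0.27862503 -0.56494863]
```

Call:
{"fn": "send_rows", "kwargs": {
  "series": [
    {"travel": [0, 0.2, 0], "dr": [0, 0, 0], "claw": 0},
    {"travel": [0, 0.4, 0], "dr": [0, 0, 0], "claw": 0},
    {"travel": [0, 0.4, 0], "dr": [0, 0, 0], "claw": 0}
  ]
}}

```text
time_s: 4.67
tool_pos: [0.5319, -0.2304, 0.0525]
tool_rot: [-179.7, 0.1, -5.2]
force: [-0.1, 7.9, 1.7]
grip_width: 0.0009
```

Call:
{"fn": "send_rows", "kwargs": {
  "series": [
    {"travel": [0, -0.8, 0], "dr": [0, 0, 0], "claw": 0},
    {"travel": [0, -1.5, -0.5], "dr": [0, 0, 0], "claw": 0},
    {"travel": [0, -3, -2], "dr": [0, 0, 0], "claw": 0},
    {"travel": [0, -4.1, -2], "dr": [0, 0, 0], "claw": 0},
    {"travel": [0, -4.1, -2], "dr": [0, 0, 0], "claw": 0},
    {"travel": [0, -4.1, -2], "dr": [0, 0, 0], "claw": 0},
    {"travel": [0, -4.1, -2], "dr": [0, 0, 0], "claw": 0}
  ]
}}

```text
time_s: 5.25
tool_pos: [0.5352, -0.1935, 0.0726]
tool_rot: [179.9, 0.0, -5.3]
force: [-0.9, -0.7, -0.5]
grip_width: 0.0006
```

Run:
```python
from h import *
f=lambda n,x,y:cv2.resize(env.read_camera(n)[y:y+100,x:x+130],None,fx=5,fy=5,interpolation=cv2.INTER_CUBIC)
cv2.imwrite("pics/p3.png",f("side",195,160))
```

```text
(no output)
```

View pics/p3.png

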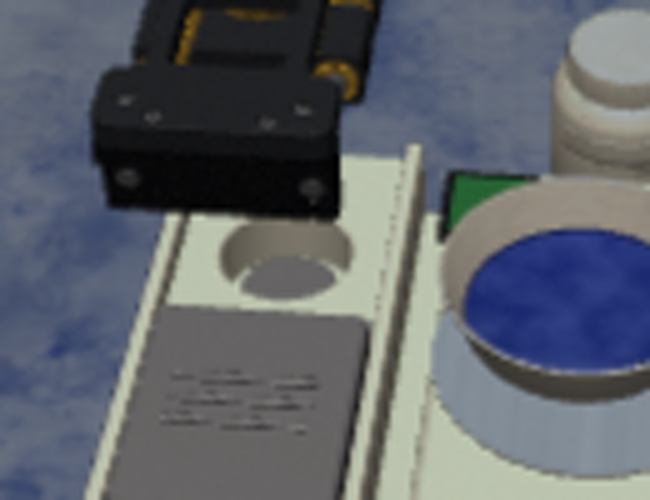

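The round well is open. The mouth spans columns 220–353 in the crop, with its front edge at row 300, so its centre is at about full-image (252.3,211.5). I'll check that against the TCP.

Run:
```python
from h import *
q=lambda p:(np.array(p)+.5)/5-.5+[195,160]
P=ray("side",q([(220,257),(353,257),(286,300)]),.048);print(P.round(4),"centre from front edge",P[2]+[.0022,.0239,0])
c=env.calibration("side");T=np.linalg.inv(np.array(c['cam_to_world']))
for z in(.0726,.1426):
  p=T[:3,:3]@np.array([.5352,-.1935,z])+T[:3,3];print(p[0]/p[2]*c['fx']+c['cx'],p[1]/p[2]*c['fy']+c['cy'])
```

```text
[[ 0.511  -0.1959  0.048 ]
 [ 0.5601 -0.1961  0.048 ]
 [ 0.5367 -0.2189  0.048 ]] centre from front edge [ 0.53892163 -0.1949895   0.048     ]
250.98081227693774 200.07839870941203
248.47410162160222 169.27204794554032
```

Call:
{"fn": "send_rows", "kwargs": {
  "series": [
    {"travel": [0, 0.15, 1], "dr": [0, 0, 0], "claw": 0},
    {"travel": [0, 0.15, 2], "dr": [0, 0, 0], "claw": 0},
    {"travel": [0, 0.15, 3], "dr": [0, 0, 0], "claw": 0},
    {"travel": [0, 0.15, 3.8], "dr": [0, 0, 0], "claw": 0},
    {"travel": [0, 0.15, 4.2], "dr": [0, 0, 0], "claw": 0},
    {"travel": [0, 0.15, 4.2], "dr": [0, 0, 0], "claw": 0},
    {"travel": [0, 0.15, 4.2], "dr": [0, 0, 0], "claw": 0}
  ]
}}

```text
time_s: 5.88
tool_pos: [0.5349, -0.1945, 0.0302]
tool_rot: [-180.0, 0.1, -5.3]
force: [-1.0, -0.5, 1.6]
grip_width: 0.0008
```

Near the key top. Now I'll press and hold.

Call:
{"fn": "send_rows", "kwargs": {
  "series": [
    {"travel": [0, 0, 0.3], "dr": [0, 0, 0], "claw": 0},
    {"travel": [0, 0, 0.6], "dr": [0, 0, 0], "claw": 0},
    {"travel": [0, 0, 0.9], "dr": [0, 0, 0], "claw": 0},
    {"travel": [0, 0, 0.9], "dr": [0, 0, 0], "claw": 0},
    {"travel": [0, 0, 0.9], "dr": [0, 0, 0], "claw": 0}
  ]
}}

```text
time_s: 6.3
tool_pos: [0.536, -0.1947, 0.0251]
tool_rot: [179.9, -0.0, -5.3]
force: [-8.0, 2.1, 22.9]
grip_width: 0.0004
```

Call:
{"fn": "send_rows", "kwargs": {
  "series": [
    {"travel": [0, 0, -0.2], "dr": [0, 0, 0], "claw": 0},
    {"travel": [0, 0, -0.2], "dr": [0, 0, 0], "claw": 0},
    {"travel": [0, 0, -0.2], "dr": [0, 0, 0], "claw": 0},
    {"travel": [0, 0, -0.2], "dr": [0, 0, 0], "claw": 0},
    {"travel": [0, 0, -0.2], "dr": [0, 0, 0], "claw": 0},
    {"travel": [0, 0, -0.2], "dr": [0, 0, 0], "claw": 0},
    {"travel": [0, 0, -0.2], "dr": [0, 0, 0], "claw": 0},
    {"travel": [0, 0, -0.2], "dr": [0, 0, 0], "claw": 0},
    {"travel": [0, 0, -0.2], "dr": [0, 0, 0], "claw": 0},
    {"travel": [0, 0, -0.2], "dr": [0, 0, 0], "claw": 0},
    {"travel": [0, 0, -0.2], "dr": [0, 0, 0], "claw": 0},
    {"travel": [0, 0, -0.2], "dr": [0, 0, 0], "claw": 0}
  ]
}}

```text
time_s: 7.3
tool_pos: [0.536, -0.1947, 0.0253]
tool_rot: [179.9, -0.1, -5.3]
force: [-4.2, 1.8, 10.5]
grip_width: 0.0002
```

Call:
{"fn": "send_rows", "kwargs": {
  "series": [
    {"travel": [0, 0, -2], "dr": [0, 0, 0], "claw": 0},
    {"travel": [0, 0, -4.5], "dr": [0, 0, 0], "claw": 0},
    {"travel": [0, 0, -6.7], "dr": [0, 0, 0], "claw": 0},
    {"travel": [0, 1, -6.7], "dr": [0, 0, 0], "claw": 0},
    {"travel": [0, 4, -6.7], "dr": [0, 0, 0], "claw": 0},
    {"travel": [0, 7, -6.7], "dr": [0, 0, 0], "claw": 0},
    {"travel": [0, 10, -6.7], "dr": [0, 0, 0], "claw": 0},
    {"travel": [0, 13, -6.7], "dr": [0, 0, 0], "claw": 0},
    {"travel": [0, 16, -6.7], "dr": [0, 0, 0], "claw": 0},
    {"travel": [0, 17.3, -6.7], "dr": [0, 0, 0], "claw": 0},
    {"travel": [0, 17.3, -6.7], "dr": [0, 0, 0], "claw": 0},
    {"travel": [0, 17.3, -6.7], "dr": [0, 0, 0], "claw": 0}
  ]
}}

```text
time_s: 8.3
tool_pos: [0.5192, -0.3663, 0.0899]
tool_rot: [-179.9, 0.0, -5.3]
force: [-1.2, 1.2, -0.1]
grip_width: 0.0003
```

Call:
{"fn": "send_rows", "kwargs": {
  "series": [
    {"travel": [0, 0, 2], "dr": [0, 0, 0], "claw": 0},
    {"travel": [0, 0, 3.7], "dr": [0, 0, 0], "claw": 0},
    {"travel": [0, 0, 3.7], "dr": [0, 0, 0], "claw": 0},
    {"travel": [0, 0, 3.7], "dr": [0, 0, 0], "claw": 0},
    {"travel": [0, 0, 3.7], "dr": [0, 0, 0], "claw": 0}
  ]
}}

```text
time_s: 8.72
tool_pos: [0.5204, -0.3654, 0.0545]
tool_rot: [-180.0, -0.1, -5.2]
force: [0.2, -0.4, -0.2]
grip_width: 0.0003
```

Call:
{"fn": "send_rows", "kwargs": {
  "series": [
    {"travel": [0, -1, 0], "dr": [0, 0, 0], "claw": 0},
    {"travel": [0, -2, 0], "dr": [0, 0, 0], "claw": 0},
    {"travel": [0, -3, 0], "dr": [0, 0, 0], "claw": 0},
    {"travel": [0, -4, 0], "dr": [0, 0, 0], "claw": 0},
    {"travel": [0, -5, 0], "dr": [0, 0, 0], "claw": 0},
    {"travel": [0, -6, 0], "dr": [0, 0, 0], "claw": 0},
    {"travel": [0, -7, 0], "dr": [0, 0, 0], "claw": 0},
    {"travel": [0, -8, 0], "dr": [0, 0, 0], "claw": 0},
    {"travel": [0, -9, 0], "dr": [0, 0, 0], "claw": 0},
    {"travel": [0, -10, 0], "dr": [0, 0, 0], "claw": 0},
    {"travel": [0, -10.8, 0], "dr": [0, 0, 0], "claw": 0},
    {"travel": [0, -10.8, 0], "dr": [0, 0, 0], "claw": 0}
  ]
}}

```text
time_s: 9.72
tool_pos: [0.5295, -0.2562, 0.0534]
tool_rot: [-179.9, 0.0, -5.1]
force: [-0.2, 1.2, 0.6]
grip_width: 0.0004
```

Call:
{"fn": "send_rows", "kwargs": {
  "series": [
    {"travel": [0, -0.3, 0], "dr": [0, 0, 0], "claw": 0},
    {"travel": [0, -0.6, 0], "dr": [0, 0, 0], "claw": 0},
    {"travel": [0, -0.8, 0], "dr": [0, 0, 0], "claw": 0},
    {"travel": [0, -1.0, 0], "dr": [0, 0, 0], "claw": 0},
    {"travel": [0, -1.0, 0], "dr": [0, 0, 0], "claw": 0},
    {"travel": [0, -1.0, 0], "dr": [0, 0, 0], "claw": 0}
  ]
}}

```text
time_s: 10.22
tool_pos: [0.5301, -0.2491, 0.0534]
tool_rot: [-180.0, 0.0, -5.3]
force: [0.5, 0.0, 0.0]
grip_width: 0.0005
```

Call:
{"fn": "send_rows", "kwargs": {
  "series": [
    {"travel": [0, -0.2, 0], "dr": [0, 0, 0], "claw": 0},
    {"travel": [0, -0.4, 0], "dr": [0, 0, 0], "claw": 0},
    {"travel": [0, -0.4, 0], "dr": [0, 0, 0], "claw": 0}
  ]
}}

```text
time_s: 10.47
tool_pos: [0.5301, -0.2484, 0.0536]
tool_rot: [179.8, -0.0, -5.4]
force: [0.4, -6.9, -1.9]
grip_width: 0.0003
```

At the closed stop. Now I'll back off, rise and check.

Call:
{"fn": "send_rows", "kwargs": {
  "series": [
    {"travel": [0, 1, 0], "dr": [0, 0, 0], "claw": 0},
    {"travel": [0, 2, 0], "dr": [0, 0, 0], "claw": 0},
    {"travel": [0, 3, -2], "dr": [0, 0, 0], "claw": 0},
    {"travel": [0, 4, -5], "dr": [0, 0, 0], "claw": 0},
    {"travel": [0, 6, -8], "dr": [0, 0, 0], "claw": 0},
    {"travel": [-2, 9, -11], "dr": [0, 0, 0], "claw": 0},
    {"travel": [-4, 12, -13], "dr": [0, 0, 0], "claw": 0},
    {"travel": [-6, 15, -13], "dr": [0, 0, 0], "claw": 0},
    {"travel": [-8, 18, -13], "dr": [0, 0, 0], "claw": 0},
    {"travel": [-8, 21, -13], "dr": [0, 0, 0], "claw": 0},
    {"travel": [-8, 21, -13], "dr": [0, 0, 0], "claw": 0},
    {"travel": [-8, 21, -13], "dr": [0, 0, 0], "claw": 0}
  ]
}}

```text
time_s: 11.47
tool_pos: [0.4299, -0.4494, 0.1832]
tool_rot: [-180.0, 0.0, -5.6]
force: [-0.5, 0.7, 0.3]
grip_width: 0.0005
```

Run:
```python
from h import *
o=env.get_obs();print(o['time_s'],o['tool_pos'],o['force'])
cv2.imwrite("pics/p4.png",cv2.resize(np.hstack([env.read_camera("top")[150:300,180:400],env.read_camera("side")[150:300,180:360]]),(800,300)))
```

```text
11.4667 [ 0.42993617 -0.44943152  0.18321472] [-0.4883194   0.65727739  0.30398612]
```

View pics/p4.png

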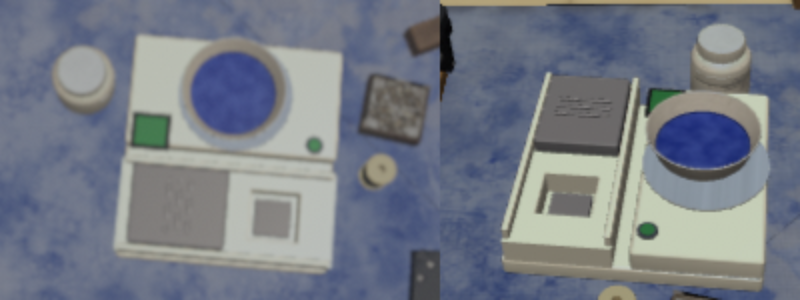

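The cover is back over the round well, with its top-view crop spanning columns 128–229. The square well is open, its key looks undisturbed, and the bowl, jar, spool and block stand where they were. The arm is clear.

```bash
python3 -c "
from cell import env
print(env.sign_off())"
```

```text
the job is handed in; nothing more can be done
None
```

I opened the cover, held the round tare key down, closed the cover again and handed the job in at about 11.6 s. The sign-off gave no verdict.

- **Opening:** I pushed the cover to its far stop, where the push met about 8 N. The side view then showed the round well open.
- **Tare key:** I went in with closed fingertips and held the key down for over 1 s. The tip was at z = 25 mm, where the bottomed key top should be. The wrist force was 23 N at first, then I eased it to 10.5 N.
- **Sideways force:** There was a sideways force of 4–8 N during the press. It didn't stop the key from going down.
- **Closing:** I raised the tool and pushed the cover back to its closed stop, where it met about 7 N.

In the last pictures the cover is fully over the round well and the square key looks untouched. The bowl, jar, spool and block stand where they were, by eye. The arm was clear, with no contact force beyond noise. No check failed or disagreed. The round key being back up could not be seen under the closed cover.

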